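# Pop open the orange sample port

## Task

Press the orange sample-port hatch down once with a fingertip, right in until its push-push latch lets go, then draw back and let the hatch pop up by itself. Stay clear of it for two seconds or so to make sure that it stays open. Do not force it, do not push it shut again, leave the blue hatch shut, and leave the vials, glassware and caps standing where they are.

Things in the scene. Friction and masses are not known exactly. Their poses are not given: they have to be found in the camera images.
- orange_unit: Dispenser with the orange hatch: fixed stainless box 200 x 200 x 100 mm, keypad on its -x side. Origin: centre of its underside; deck at z = +100 mm. The port, centred at x = 0, y = +45 mm, lies under the orange hatch, a plate 100 (x) x 90 (y) x 8 mm, its underside 7 mm above the deck. The gold-capped vial stands on the -y half. Yaw varies by +-20 deg. Open this one.
- orange_pad (a point): Centre of the top of the white dot (28 mm across) on the orange hatch, the place to press: 80 mm from the hinge, 20 mm from the free edge, 117 mm above the table when shut; moves with the hatch. Press straight down: it yields from 1.6 N and meets its stop 6 mm down at some 3 N. The latch frees past 5 mm, and the hatch rises as the finger goes; a shorter press leaves it latched and may be repeated.
- orange_hatch (a joint): Orange hatch, rad: 0 = shut and latched, positive = open (stop at 0.62), negative = pressed in (stop at -0.074, 6 mm down at the dot). It hinges along the unit's y; the free edge, on the unit's -x side, rises as it opens. Freed, a spring lifts it to its open stop in half a second, the dot rising 46 mm, and holds it there (0.9 N at the dot).
- orange_striker (a joint): Pin under the orange hatch that runs in the latch's cam, out of sight. Sideways place in m along the unit's y: 0 = held in the latch; above +0.006 = pressed through, free to leave; about -0.005 = hatch open; below -0.007 = the open hatch is being pushed back into the latch. Needs no handling.
- blue_unit: Dispenser with the blue hatch: fixed stainless box 200 x 200 x 100 mm, keypad on its -x side. Origin: centre of its underside; deck at z = +100 mm. The port, centred at x = 0, y = +45 mm, lies under the blue hatch, a plate 100 (x) x 90 (y) x 8 mm, its underside 7 mm above the deck. The black-capped vial stands on the -y half. Yaw varies by +-20 deg. Leave shut. Sides may swap.
- blue_pad (a point): Centre of the white dot on the blue hatch, as on the orange one. Not to be pressed.
- blue_hatch (a joint): Blue hatch, rad: 0 = shut and latched, positive = open (stop at 0.62), negative = pressed in (stop at -0.074, 6 mm down at the dot). It hinges along the unit's y; the free edge, on the unit's -x side, rises as it opens. It stays at 0.
- gold_vial: Loose glass vial with a brass cap, 25 mm across, 55 mm high, standing on the deck of the orange unit beside the hatch. Origin at the centre of its foot. Leave alone.
- black_vial: Loose glass vial with a black cap, 25 mm across, 55 mm high, standing on the deck of the blue unit. Origin at the centre of its foot. Leave alone.
- beaker: Loose empty glass beaker, 64 mm across, 85 mm high, on the table in front of the units. Origin at the centre of its foot. Leave alone.
- amber_bottle: Loose amber bottle with a white cap, 80 mm across, 170 mm high, beyond the units. Origin at the centre of its foot. Leave alone.
- flask: Loose conical glass flask, 84 mm across, 123 mm high, beyond the units. Origin at the centre of its foot. Leave alone.
- pump_cap: Loose black pump cap, a cylinder 22 mm across, 34 mm high, standing at the left of the table. Origin at the centre of its foot. Leave alone.
- rack_vial: Loose glass vial with a steel cap, 25 mm across, 55 mm high, standing 20 mm deep in a clear vial rack (130 x 180 x 30 mm) at the left. Origin at the centre of its foot. Leave alone.

How it is judged:
By the outcome, as a careful person would: the job done as asked, in the order asked, and still so for the second after the job is handed in, with the robot touching nothing.
It also fails if it takes over 40 s, if anything falls off the work surface, if the arm or the gripper's body presses on something with over 40 N, if the wrist force passes 120 N, or if a joint passes its speed limit or range.

## Robot

A 6-joint arm with a two-finger parallel gripper is mounted at the origin on the work surface. World frame = base frame: x ahead of the robot, y to its left, z up, the work surface at z = 0. Lengths are in m, angles in rad, forces in N, time in s.
With the tool pointing down it reaches from about 0.35 to 0.725 m from the base axis. Payload 6 kg.
Tool frame: the origin (TCP) lies between the finger pads; the fingertips stand robot.tip_reach ahead of it and the grasp point (between the pads) lies 11 mm behind it (robot.tip_reach is the distance from the TCP to the fingertips, in m); z points along the fingers, y is the line along which they close (so a half turn about z gives the same grasp; the last joint's range is limited). The gripper opens to 85 mm and grips with 20 to 120 N. Pads are 22 mm wide; open, the fingers measure 114 mm over their backs; the gripper's body (76 mm by 85 mm) begins 54 mm behind the grasp point. The pads swing forward as they close: fully open they stand 13 mm farther back than shut.
Start: joints at [1.542, 0.04, 0.085, 0, -1.615, -0.334], TCP at [0.213, 0.561, 0.239] pointing down, gripper open.
Joint ranges: [-2.56, 2.56], [-1.29, 2.01], [-1.08, 1.49], [-3.29, 1.98], [-2.81, -0.18], [-2.99, 2.99]. Speed limits (rad/s): [2.57, 2.57, 3.01, 3.14, 3.14, 3.14].

## Interface

Orientations are given as a 3x3 rotation matrix whose columns are the frame's x, y, z axes.
In Python, from workcell import get_obs, optics, ticket, robot gives the robot as it stands.
- The arm moves only by the shell command python3 -m crank 'ROWS' [OPENING] [FORCE]. ROWS is a JSON list of rows, 1 to 8 of them, each written [[dx, dy, dz], turn]: dx, dy, dz in parts of the range, where 1.0 means 1 m, then a turn about the tool's z in a scale on which 1.0 is pi rad; each row is the pose to reach, as a shift and turn from the pose commanded when the command began, along the tool's axes at that moment; what a row does not reach only later rows make up. A row lasts 1/10 s, in which the tool goes at most 0.05 m and 0.15 rad, less where a joint would pass 70% of its speed; a pose out of reach is approached as far as the arm can. OPENING is the opening from 0.0 (shut) to 1.0 (fully open), set as the command begins (- or left out keeps the last). The fingers move at their own pace and stop on an object; FORCE is the grip in N (left out, the last holds). Time passes only in rows, so rows that do not move let the fingers close. It prints the time, the measured TCP pose, the force, the opening and the grip force at its end. A shift or turn number past 1, either way, is cut back to 1. Input that does not fit is refused with a message, and nothing moves.
- get_obs(): the state, without advancing time (a new reading comes with each control period).
- optics.grab_frame(name): name is "side" or "top"; returns the picture (400x640x3 uint8, red, green, blue); there is no depth.
- optics.camera_info(name): a dict with "fovy" (degrees; the focal length in pixels is half the picture's height over the tangent of half this angle, whatever the lens; pixels are square), "cx", "cy" (the principal point, pixels), "T" (4x4, takes a point from camera to world coordinates). Camera axes: x right, y up, looking along -z (the intrinsics and any distortion apply to the point x, -y, -z); pixel columns grow to the right and rows downward; lengths in m; the calibration is good to about 2 mm. A picture is of the moment at which its call begins. camera_info takes no time and is no camera call.
- ticket.sign_off(): hands the job in; it is judged then, once.
The state is a dict: "time": time; "joint_pos": joint angles; "dq": joint speeds; "tau": joint torques, N m; "ee_pos": TCP position; "tcp_rot": TCP orientation; "contact_force": force on the tool from outside, world axes, zero at the start; "ft_torque": the same for the moment, N m; "opening": opening from 0.0 (shut) to 1.0 (fully open); "grip_force": force on a finger pad.
Only numpy, scipy, OpenCV 4.12 (cv2) and the standard library are available. Lean on these libraries where they do the work, as an engineer would, in place of code of your own. Each camera call takes 0.05 s, during which the arm holds its last target. There are 200 camera calls.

## Working session

There is one attempt and no reset: what is moved stays moved. The work goes in short steps, Python scripts to look and compute and a shell command to move; the robot and the scene stay as the last step left them, time stands still between calls to the robot, and variables do not carry over. Pictures are saved under pics/ and viewed, at most 10 in all, crops included, and the job is handed in when it is done.

```bash
mkdir -p pics; ls
python3 - <<'E'
from workcell import get_obs, optics, robot
import cv2
for n in("side","top"):
    cv2.imwrite(f"pics/{n}0.png",optics.grab_frame(n)[:,:,::-1]); print(n,optics.camera_info(n))
o=get_obs();print(o["time"],o["ee_pos"],o["tcp_rot"],o["contact_force"],o["opening"],robot.tip_reach)
E
```

```text
pics
side {'fovy': 46.9716793075841, 'cx': 318.5982029025629, 'cy': 199.35758972269971, 'T': array([[-0.98494051,  0.10205559, -0.13955947,  0.41427213],
       [-0.17177894, -0.48613188,  0.85683592,  1.13202021],
       [ 0.01960058,  0.86790578,  0.49634199,  0.65387126],
       [ 0.        ,  0.        ,  0.        ,  1.        ]])}
top {'fovy': 51.72200650202716, 'cx': 322.752206038622, 'cy': 203.49146278089916, 'T': array([[-0.00447184,  0.99240414, -0.12293907,  0.45254025],
       [-0.99998342, -0.00399192,  0.00414977,  0.14731476],
       [ 0.00362749,  0.12295559,  0.99240554,  1.18107123],
       [ 0.        ,  0.        ,  0.        ,  1.        ]])}
0.1 [0.21278166 0.56070083 0.23836902] [[ 9.34901699e-01 -3.54906507e-01 -4.29708322e-04]
 [-3.54906732e-01 -9.34900379e-01 -1.57906704e-03]
 [ 1.58686697e-04  1.62877884e-03 -9.99998661e-01]] [-0.68051719 -0.21417518  0.18246191] 0.9998388182082215 0.008
```

View pics/side0.png

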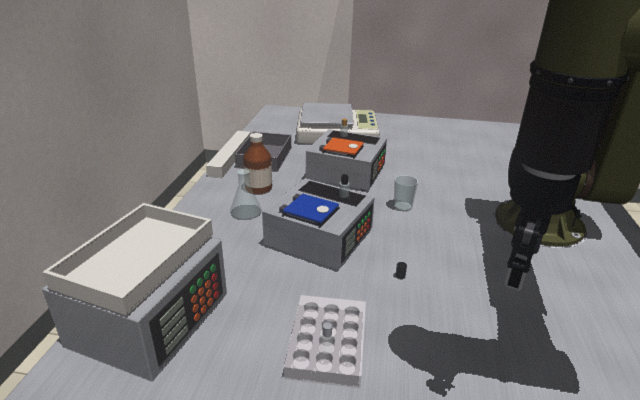

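View pics/top0.png

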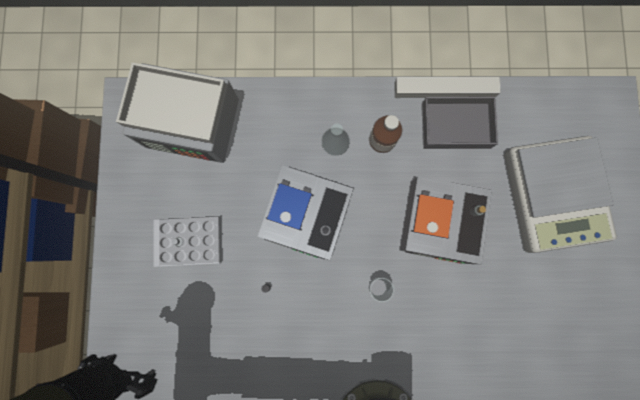

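The side view shows the orange hatch's dot near (353,146). In the top view it's near (432,228), with the gold vial to its right at (480,210) and the beaker at (381,287). Next I'll triangulate the dot.

```bash
cat > h.py <<'E'
import numpy as np, cv2
from workcell import optics
def ray(n,uv):
    c=optics.camera_info(n); f=200/np.tan(np.radians(c["fovy"])/2); T=np.array(c["T"])
    d=T[:3,:3]@[(uv[0]-c["cx"])/f,-(uv[1]-c["cy"])/f,-1]
    return T[:3,3],d/np.linalg.norm(d)
def tri(a,b):
    (p,d),(q,e)=ray("side",a),ray("top",b)
    s=np.linalg.lstsq(np.c_[d,-e],q-p,rcond=None)[0]
    x,y=p+s[0]*d,q+s[1]*e
    return (x+y)/2,np.linalg.norm(x-y)
def onz(n,uv,z):
    p,d=ray(n,uv); return p+d*(z-p[2])/d[2]
def masks(bgr):
    hsv=cv2.cvtColor(bgr,cv2.COLOR_BGR2HSV)
    return cv2.inRange(hsv,(3,190,120),(16,255,255)), cv2.inRange(hsv,(0,0,150),(180,110,255))
def hatch(n,bgr):
    o,w=masks(bgr)
    k,lab,st,ce=cv2.connectedComponentsWithStats(o); i=1+np.argmax(st[1:,4])
    x,y,ww,hh,a=st[i]
    hull=cv2.convexHull(np.argwhere(lab==i)[:,::-1].astype(np.int32))
    m=np.zeros_like(o); cv2.fillConvexPoly(m,hull,255)
    wm=cv2.bitwise_and(w,m)
    k,l2,s2,c2=cv2.connectedComponentsWithStats(wm); j=1+np.argmax(s2[1:,4])
    return dict(centre=ce[i],area=a,dot=c2[j],dot_area=s2[j][4],dot_box=s2[j][:4],quad=cv2.boxPoints(cv2.minAreaRect(hull)))
E
python3 - <<'E'
from h import *
from workcell import get_obs
H={n:hatch(n,cv2.imread(f"pics/{n}0.png")) for n in("side","top")}
for n in H: print(n,H[n])
print(tri(H["side"]["dot"],H["top"]["dot"]))
for n in H: print(n,onz(n,H[n]["dot"],.117))
for p in H["top"]["quad"]: print(onz("top",p,.117))
P=tri(H["side"]["dot"],H["top"]["dot"])[0]; o=get_obs()
print("tool shift to TCP above dot at z=.239",o["tcp_rot"].T@(np.r_[P[:2],.239]-o["ee_pos"]))
E
```

```text
Traceback (most recent call last):
  File "h.py", line 19, in hatch
    k,lab,st,ce=cv2.connectedComponentsWithStats(o); i=1+np.argmax(st[1:,4])
                                                         ~~~~~~~~~^^^^^^^^^^
ValueError: attempt to get argmax of an empty sequence
```

Run:
```python
import cv2
for n,p,d in(("side",(338,146),(353,146)),("top",(433,205),(432,228))):
    h=cv2.cvtColor(cv2.imread(f"pics/{n}0.png"),cv2.COLOR_BGR2HSV); print(n,h[p[1],p[0]],h[d[1],d[0]],h[d[1]-7:d[1]+8,d[0],1],h[d[1],d[0]-10:d[0]+11,1])
```

```text
side [  9 184 205] [ 30   8 213] [ 44 149 191 188 133  15   8   8  20 152 193 190 193 194 171] [196 188 190 191 188 133  21  11   9  10   8   8   6   8  53 167 193 174
 144  41  11]
top [ 10 165 187] [ 33  12 195] [112  17  10  10  12  12  13  12  10   8   8  44 145 168  57] [159 162 161 164 127  45   8   8   9  12  12  10   9  10  12  45 109 157
 165 162 164]
```

```bash
sed -i 's/(3,190,120)/(4,125,120)/; s/(180,110,255)/(180,85,255)/' h.py
python3 - <<'E'
from h import *
from workcell import get_obs
H={n:hatch(n,cv2.imread(f"pics/{n}0.png")) for n in("side","top")}
for n in H: print(n,H[n])
print(tri(H["side"]["dot"],H["top"]["dot"]))
for n in H: print(n,onz(n,H[n]["dot"],.117))
for p in H["top"]["quad"]: print(onz("top",p,.117))
P=tri(H["side"]["dot"],H["top"]["dot"])[0]; o=get_obs()
print("tool shift to TCP above dot at z=.239",o["tcp_rot"].T@(np.r_[P[:2],.239]-o["ee_pos"]))
E
```

```text
side {'centre': array([342.37244898, 145.21428571]), 'area': np.int32(392), 'dot': array([352.90322581, 145.5483871 ]), 'dot_area': np.int32(31), 'dot_box': array([349, 144,   9,   4], dtype=int32), 'quad': array([[322.73413, 148.72832],
       [324.73413, 135.72832],
       [362.38153, 141.52022],
       [360.38153, 154.52022]], dtype=float32)}
top {'centre': array([433.34423408, 214.66092943]), 'area': np.int32(1162), 'dot': array([432.        , 226.81443299]), 'dot_area': np.int32(97), 'dot_box': array([427, 222,  11,  11], dtype=int32), 'quad': array([[413.4337 , 231.78938],
       [419.46176, 194.11388],
       [453.1981 , 199.5117 ],
       [447.17   , 237.18721]], dtype=float32)}
(array([ 0.52210294, -0.13996815,  0.11374507]), np.float64(0.0012554005714743275))
side [ 0.5208252  -0.13227118  0.117     ]
top [ 0.52251659 -0.13906053  0.117     ]
[ 0.50988338 -0.09065916  0.117     ]
[ 0.60798865 -0.10948898  0.117     ]
[ 0.59343617 -0.19696787  0.117     ]
[ 0.49562337 -0.17717726  0.117     ]
tool shift to TCP above dot at z=.239 [5.37857233e-01 5.45276589e-01 3.42507496e-04]
```

```bash
python3 -m crank '[[[0.034,0.034,0],0],[[0.068,0.068,0],0],[[0.102,0.102,0],0],[[0.136,0.136,0],0],[[0.17,0.17,0],0],[[0.204,0.204,0],0],[[0.238,0.238,0],0],[[0.27,0.27,0],0]]' 0.0 30
```

```text
time: 0.9
ee_pos: [0.3697, 0.2108, 0.2392]
tcp_rot: [[0.935, -0.354, 0.0], [-0.354, -0.935, 0.0], [-0.0, -0.0, -1.0]]
contact_force: [0.9, 0.5, 0.2]
opening: 0.002
grip_force: 0.0
```

```bash
python3 -m crank '[[[0.034,0.034,0],0],[[0.068,0.068,0],0],[[0.102,0.102,0],0],[[0.136,0.136,0],0],[[0.17,0.17,0],0],[[0.204,0.208,0],0],[[0.238,0.242,0],0],[[0.267,0.275,0],0]]'
python3 -m crank '[[[0,0,0],0],[[0,0,0],0],[[0,0,0],0]]'
python3 - <<'E'
from h import *
from workcell import get_obs
o=get_obs(); print(o["time"],o["opening"],o["contact_force"],o["ee_pos"],o["tcp_rot"].T@(np.r_[.5225,-.139,.117]-o["ee_pos"]))
for n in("side","top"):
    cv2.imwrite(f"pics/{n}1.png",optics.grab_frame(n)[:,:,::-1])
a=cv2.imread("pics/side1.png")[60:220,260:480];cv2.imwrite("pics/side1c.png",cv2.resize(a,None,fx=3,fy=3))
E
```

```text
time: 1.7
ee_pos: [0.5219, -0.1415, 0.2387]
tcp_rot: [[0.935, -0.356, -0.001], [-0.356, -0.935, 0.0], [-0.001, 0.0, -1.0]]
contact_force: [0.8, 0.8, -0.3]
opening: 0.002
grip_force: 0.0
time: 2.0
ee_pos: [0.5214, -0.1386, 0.2392]
tcp_rot: [[0.935, -0.354, -0.0], [-0.354, -0.935, 0.0], [-0.0, -0.0, -1.0]]
contact_force: [0.4, 0.1, 0.0]
opening: 0.002
grip_force: 0.0
2.0 0.0020713553275098972 [0.37575545 0.13372776 0.03822124] [ 0.52137604 -0.13863282  0.23917957] [ 1.21277573e-03 -5.38920265e-05  1.22179265e-01]
```

```bash
python3 -m crank '[[[0,0,0.04],0],[[0,0,0.08],0],[[0,0,0.092],0],[[0,0,0.097],0],[[0,0,0.097],0],[[0,0,0.097],0]]'
python3 - <<'E'
from h import *
from workcell import get_obs
o=get_obs(); print(o["time"],o["contact_force"],o["ee_pos"])
a=optics.grab_frame("side")[60:220,260:480,::-1];cv2.imwrite("pics/side2c.png",cv2.resize(a,None,fx=3,fy=3))
E
```

```text
time: 2.7
ee_pos: [0.5226, -0.1392, 0.1448]
tcp_rot: [[0.935, -0.354, 0.003], [-0.354, -0.935, -0.001], [0.003, -0.001, -1.0]]
contact_force: [-0.5, 0.7, 0.6]
opening: -0.002
grip_force: 0.0
2.7 [-0.54170516  0.69355502  0.58668714] [ 0.52257441 -0.13916215  0.14475826]
```

View pics/side2c.png

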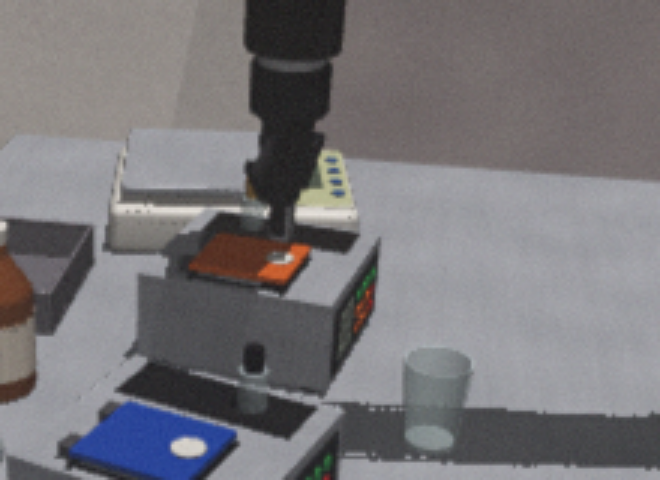

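The picture shows the shut fingertips at about (285,240) in the crop, 10–20 mm above the dot at (283,258). The gold vial and blue hatch are clear. Now I'll creep down.

```bash
python3 -m crank '[[[0,0,0.003],0],[[0,0,0.006],0],[[0,0,0.009],0],[[0,0,0.012],0],[[0,0,0.012],0],[[0,0,0.012],0]]' | sed -n '1,2p;4p'
```

```text
time: 3.35
ee_pos: [0.5215, -0.1392, 0.1302]
contact_force: [-0.2, 0.2, -0.2]
```

```bash
python3 -m crank '[[[0,0,0.001],0],[[0,0,0.002],0],[[0,0,0.003],0],[[0,0,0.003],0],[[0,0,0.003],0]]' | sed -n '1,2p;4p'
```

```text
time: 3.85
ee_pos: [0.5215, -0.1392, 0.1273]
contact_force: [-0.1, -0.2, -0.1]
```

```bash
python3 -m crank '[[[0,0,0.001],0],[[0,0,0.002],0],[[0,0,0.003],0],[[0,0,0.003],0],[[0,0,0.003],0]]' | sed -n '1,2p;4p'
```

```text
time: 4.35
ee_pos: [0.5215, -0.1392, 0.1245]
contact_force: [-0.7, 1.1, 1.8]
```

```bash
python3 -m crank '[[[0,0,0.001],0],[[0,0,0.002],0],[[0,0,0.002],0],[[0,0,0.002],0]]' | sed -n '1,2p;4p'
```

```text
time: 4.75
ee_pos: [0.5215, -0.1392, 0.1223]
contact_force: [-2.5, 0.9, 1.6]
```

```bash
python3 -m crank '[[[0,0,0.001],0],[[0,0,0.002],0],[[0,0,0.002],0],[[0,0,0.002],0]]' | sed -n '1,2p;4p'
```

```text
time: 5.15
ee_pos: [0.5215, -0.1392, 0.1202]
contact_force: [-2.1, -0.1, 1.9]
```

```bash
python3 -m crank '[[[0,0,0.001],0],[[0,0,0.001],0],[[0,0,0.001],0]]' | sed -n '1,2p;4p'
```

```text
time: 5.45
ee_pos: [0.5216, -0.1392, 0.1196]
contact_force: [-3.7, 0.9, 4.9]
```

The force rose to about 5 N while the tip moved only 0.6 mm, so it is at the stop. Drawing back straight up.

```bash
python3 -m crank '[[[0,0,-0.04],0],[[0,0,-0.08],0],[[0,0,-0.12],0],[[0,0,-0.14],0],[[0,0,-0.14],0],[[0,0,-0.14],0],[[0,0,-0.14],0],[[0,0,-0.14],0]]' | sed -n '1,2p;4p'
python3 - <<'E'
from h import *
S=optics.grab_frame("side");T=optics.grab_frame("top")
a=S[60:220,260:480,::-1];b=T[150:310,340:560,::-1]
cv2.imwrite("pics/c3.png",cv2.resize(np.vstack([a,b]),None,fx=1.8,fy=1.8))
E
```

```text
time: 6.25
ee_pos: [0.5213, -0.1391, 0.2578]
contact_force: [-0.7, 0.7, -0.1]
```

View pics/c3.png

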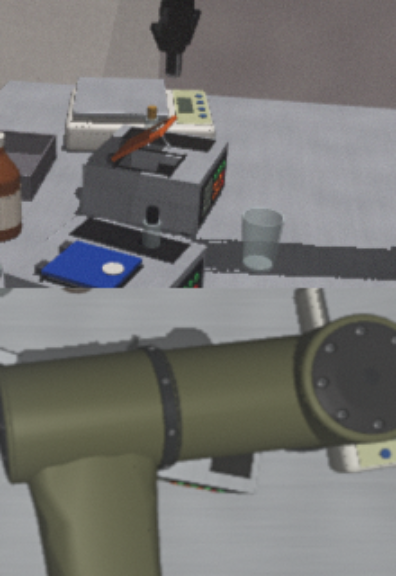

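The hatch has sprung open: in the side crop its free edge is raised at about (177,118). The gold vial is standing and the blue hatch is shut. I'll wait clear for more than two seconds and look again.

```bash
for i in 1 2 3; do python3 -m crank '[[[0,0,0],0],[[0,0,0],0],[[0,0,0],0],[[0,0,0],0],[[0,0,0],0],[[0,0,0],0],[[0,0,0],0],[[0,0,0],0]]' | sed -n '1,2p;4p'; done
python3 - <<'E'
from h import *
S=optics.grab_frame("side")
cv2.imwrite("pics/c4.png",cv2.resize(S[60:300,200:480,::-1],None,fx=2.5,fy=2.5))
E
```

```text
time: 7.15
ee_pos: [0.5215, -0.1392, 0.2593]
contact_force: [-0.9, -0.8, -0.1]
time: 7.95
ee_pos: [0.5215, -0.1392, 0.2593]
contact_force: [0.4, 0.7, -0.5]
time: 8.75
ee_pos: [0.5215, -0.1392, 0.2593]
contact_force: [-0.0, 0.4, -0.9]
```

View pics/c4.png

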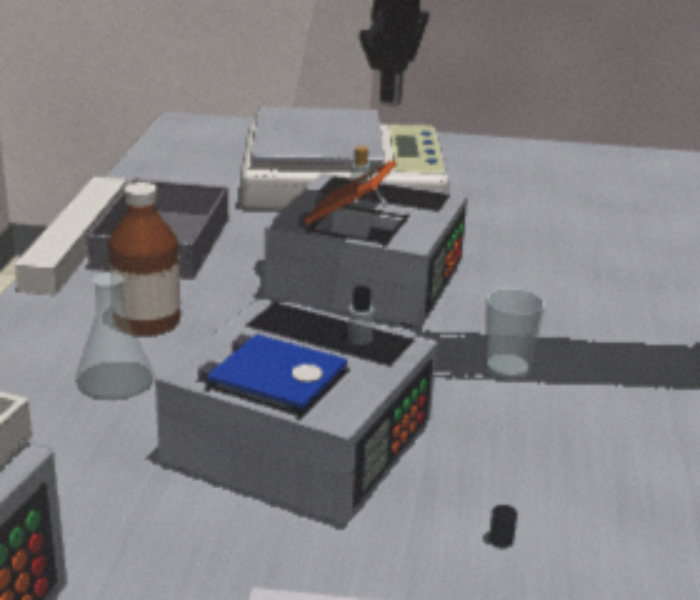

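After 2.5 s clear, the hatch is still open, with its edge at (390,165). The blue hatch is shut and everything else is standing.

```bash
python3 -c "
from workcell import ticket; print(ticket.sign_off())"
```

```text
the job is handed in; nothing more can be done
None
```

I pressed the orange hatch once to its stop, about 5 N at the wrist; it popped up and was still open after 2.5 s clear, with the blue hatch shut and nothing seen moved, and the job is handed in.

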